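# Uncover a specimen and hold the hand microscope over it

### The arm

A 6-joint arm with a two-finger parallel gripper is mounted at the origin on the work surface. World frame = base frame: x ahead of the robot, y to its left, z up, the work surface at z = 0. Lengths are in m, angles in rad, forces in N, time in s.
With the tool pointing down it reaches from about 0.375 to 0.975 m from the base axis. Payload 3.8 kg.
Tool frame: the origin (TCP) lies on the centre line of the jaws, within the pads' length; the fingertips stand 22 mm ahead of it and the grasp point (between the pads) lies 3 mm ahead of it; z points along the fingers, x is the direction in which the jaws open and shut, and the axes are right-handed (so a half turn about z gives the same grasp; the last joint's range is limited). The gripper opens to 85 mm and grips with 20 to 120 N. Pads are 22 mm wide; open, the fingers measure 114 mm over their backs; the gripper's body (76 mm by 85 mm) begins 54 mm behind the grasp point. The pads swing forward as they close: fully open they stand 13 mm farther back than shut.
Start: joints at [1.145, 0.264, 1.604, -0, 1.274, -0.037], TCP at [0.256, 0.625, 0.253] pointing down, gripper open.
Joint ranges: [-2.63, 2.63], [-0.94, 2.18], [0.31, 2.57], [-1.31, 4.45], [0, 2.66], [-2.55, 2.55]. Speed limits (rad/s): [2.57, 2.57, 3.14, 3.14, 3.14, 3.14].

### API

Orientations are given as a rotation vector (axis times angle).
In Python, from workcell import bot, viewer gives the robot as it stands.
- The arm moves only by the tool move_arm, never from a script. Its argument "series" is text: rows parted by semicolons, each of 7 numbers parted by spaces: the turn, a rotation vector about the tool's x, y, z scaled (see below), then the shift along the tool's x, y, z scaled (see below), then the opening, from -1 (shut) to 1 (fully open). A call has exactly 8 rows; each row is the pose to reach, as a shift and turn from the pose commanded when the call began, along the tool's axes at that moment; what a row does not reach only later rows make up. The controller multiplies each number of a shift by 100 mm and each number of a turn by 120 degrees. A row lasts 1/10 s, in which the tool goes at most 50 mm and 8.59 degrees, less where a joint would pass 70% of its speed; a pose out of reach is approached as far as the arm can. A call with a number of a shift or a turn outside -1 to 1 is refused whole. A call with a gripper value outside its range is refused whole. The fingers move at their own pace and stop on an object; "squeeze" is the grip in N (left out, the last holds). Time passes only in rows, so rows that repeat a pose let the fingers close, or fill a call up. It gives the time, the measured TCP pose, the force and the opening at its end, in the units of the state.
- bot.read_state(): the state, without advancing time (a new reading comes with each control period).
- viewer.read_camera(name): name is "side" or "top" or "wrist"; returns a dict with "pixels" (480x640x3 uint8, red, green, blue), "K" (3x3 intrinsics, pixels), "world_to_cam" (4x4, takes a point from world to camera coordinates); the wrist camera has in their place "mount" (4x4, takes a point from camera to tool coordinates, whose origin is the TCP and whose axes are the tool frame's). Camera axes: x right, y up, looking along -z (the intrinsics and any distortion apply to the point x, -y, -z); pixel columns grow to the right and rows downward; lengths in m; the calibration is good to about 2 mm. The wrist camera is an equidistant fisheye: a pixel r from the principal point sees the ray r / f radians off the axis. A picture is of the moment at which its call begins: read the wrist's pose just before it. There is no depth.
- bot.finish_job(): hands the job in, once; it reports no verdict.
The state is a dict: "time": time; "q": joint angles; "joint_vel": joint speeds; "joint_torque": joint torques, N m; "tool_pos": TCP position; "tcp_rot": TCP orientation; "wrist_force": force on the tool from outside, world axes, zero at the start; "torque": the same for the moment, N m; "width": opening from 0.0 (shut) to 1.0 (fully open).
Only numpy, scipy, OpenCV 4.12 (cv2) and the standard library are available. Lean on these libraries where they do the work, as an engineer would, in place of code of your own. Each camera call takes 0.05 s, during which the arm holds its last target.

### The job

Take the knobbed lid off the one covered jar in the rack and lay it flat, knob up, in the enamel tray. Then lift the hand microscope out of its dock, carry it over the row of tall cups without disturbing them, and hold it still, upright and centred over the mouth of the jar you opened, lens down and about 1 cm above the rim; it must never touch the jar. Leave the jars and cups where they stand, and finish while still holding the microscope there: do not put it down or let go.

Things in the scene. Friction and masses are not known exactly. Their poses are not given: they have to be found in the camera images.
- lid_grip (a point): Grip point on the lid of the specimen jar. White plastic lid: flat disc 54 mm across and 6 mm thick, with an upright round knob on top, 16 mm across and 30 mm tall, and below the disc a centring plug 34 to 38 mm across and 5 mm deep. It lies loose on the jar (no thread) and weighs about 40 g. The point is on the knob's axis, 22 mm above the disc's top face, 8 mm below the knob's top and 33 mm above the lid's lowest face (the plug); z is the knob's axis, up.
- jar_rim (a point): Centre of the mouth of the specimen jar, at rim height; z is its axis, up. White round jar, 50 mm outside, 44 mm inside, 60 mm tall, a stone inside; it stands loose in a 12 mm deep socket of the rack and its rim is 68 mm above the table. It is the only jar that wears a lid at the start. It can be in any of the rack's four places.
- jar_b_rim (a point): Centre of the mouth of one of the three open jars, otherwise the same as the specimen jar. To be left in the rack.
- jar_c_rim (a point): The same, another open jar.
- jar_d_rim (a point): The same, another open jar.
- rack: Clear-grey fixed rack block, 272 x 74 x 20 mm, four sockets in a row along its x, 64 mm apart. Origin at the centre of its underside.
- tray: Shallow white enamel tray with a black rim, fixed, 250 mm (its x) by 170 mm (its y), walls 4 mm thick (rim tubing to 3 mm more) with the rim 20 to 23 mm above the table, floor 4 mm thick. Origin at the centre of its underside. Thin wooden sticks and a glass slide lie in its near half (x negative).
- tray_clear (a point): Middle of the empty far half of the tray, on the tray's inner floor (4 mm above the table). About 110 x 160 mm is free around it.
- dock: Round black dock, 68 mm across and 16 mm tall, fixed, with a round recess about 46 mm across whose floor is 6 mm above the table; the microscope stands loose in it. Origin at the centre of its underside.
- scope_center (a point): Point on the axis of the cordless hand microscope, half-way up (58 mm above its lens face). An upright brushed-aluminium cylinder 116 mm tall: the lens hood, 36 mm across, is the lowest 24 mm; above it the plain barrel, 32 mm across, from 24 to 106 mm; a black cap on top. About 0.13 kg. z is its axis, up.
- scope_lens (a point): Centre of the microscope's lens face, its lowest face, 58 mm below scope_center. z is its axis, pointing up into the barrel.
- cup0: One of four tall white cups standing in a row between dock and rack, loose bystander, 52 mm across at the foot, 70 mm at the rim, 95 mm tall. Origin at the centre of its underside.
- cup1: One of four tall white cups standing in a row between dock and rack, loose bystander, 52 mm across at the foot, 70 mm at the rim, 95 mm tall. Origin at the centre of its underside.
- cup2: One of four tall white cups standing in a row between dock and rack, loose bystander, 52 mm across at the foot, 70 mm at the rim, 95 mm tall. Origin at the centre of its underside.
- cup3: One of four tall white cups standing in a row between dock and rack, loose bystander, 52 mm across at the foot, 70 mm at the rim, 95 mm tall. Origin at the centre of its underside.
Mind the look-alikes: they are no part of the job. What is shaped like the part that bears lid_grip but pink is not meant.

How it is judged:
By the outcome, as a careful person would: the job done as asked, in the order asked, and still so for the second after the job is handed in, while the arm keeps its last pose, push and grip.
It also fails if it takes over 54 s, if anything falls off the work surface, if the arm or the gripper's body presses on something with over 40 N, if the wrist force passes 120 N, or if a joint passes its speed limit or range.

## Working session

There is one attempt and no reset: what is moved stays moved. The work goes in short steps, Python scripts to look and compute and a tool call to move; the robot and the scene stay as the last step left them, time stands still between calls to the robot, and variables do not carry over. Pictures are saved under pics/ and viewed, and the job is handed in when it is done.

Besides the shell and the picture viewer there is one more tool, called after "Request:" as name(argument=value, ...) on one line, values as JSON. move_arm: Moves the arm, as the interface text tells. Its arguments: {"type":"object","properties":{"series":{"type":"string"},"squeeze":{"type":"number"}},"required":["series"]}

```bash
mkdir -p pics; ls; python3 - <<'E'
from workcell import bot, viewer
import cv2,numpy as np
print(bot.read_state())
for n in ["side","top","wrist"]:
    d=viewer.read_camera(n); cv2.imwrite(f"pics/{n}0.png",d["pixels"][:,:,::-1]); print(n,{k:np.round(v,4).tolist() for k,v in d.items() if k!="pixels"})
E
```

```text
pics
{'time': 0.0, 'q': array([ 1.14508402e+00,  2.64763216e-01,  1.60540023e+00,  4.70524502e-05,
        1.27369849e+00, -3.69171357e-02]), 'joint_vel': array([-1.64515252e-03,  1.38515305e-05,  5.37076502e-04,  5.39297307e-04,
       -2.32683778e-03, -6.57690785e-04]), 'joint_torque': array([ 6.50242400e-04, -5.15111697e+01, -3.67310858e+01,  1.66328609e-04,
        1.29792426e-02, -2.56345481e-05]), 'tool_pos': array([0.25558698, 0.62399061, 0.25194103]), 'tcp_rot': array([ 2.60777808,  1.74980797, -0.0030673 ]), 'wrist_force': array([ 0.71473025, -0.10949002,  0.45092671]), 'torque': array([0.02780277, 0.03757656, 0.00327527]), 'width': 1.000932821429581}
side {'K': [[570.7207, 0.0, 324.6554], [0.0, 570.7207, 246.1182], [0.0, 0.0, 1.0]], 'world_to_cam': [[0.8977, -0.4403, 0.0147, -0.4225], [0.2655, 0.5674, 0.7795, -0.1873], [-0.3516, -0.6958, 0.6263, -0.9378], [0.0, 0.0, 0.0, 1.0]]}
top {'K': [[560.8354, 0.0, 323.3173], [0.0, 560.8354, 241.3281], [0.0, 0.0, 1.0]], 'world_to_cam': [[0.0077, -0.9999, -0.0099, -0.015], [0.988, 0.0061, 0.1544, -0.4937], [-0.1543, -0.011, 0.988, -1.1564], [0.0, 0.0, 0.0, 1.0]]}
wrist {'K': [[371.6483, 0.0, 322.166], [0.0, 371.6483, 238.3026], [0.0, 0.0, 1.0]], 'mount': [[1.0, 0.0003, -0.0008, -0.0001], [0.0, -0.9529, -0.3031, -0.0773], [-0.0008, 0.3031, -0.9529, -0.1196], [0.0, 0.0, 0.0, 1.0]]}
```

View pics/side0.png

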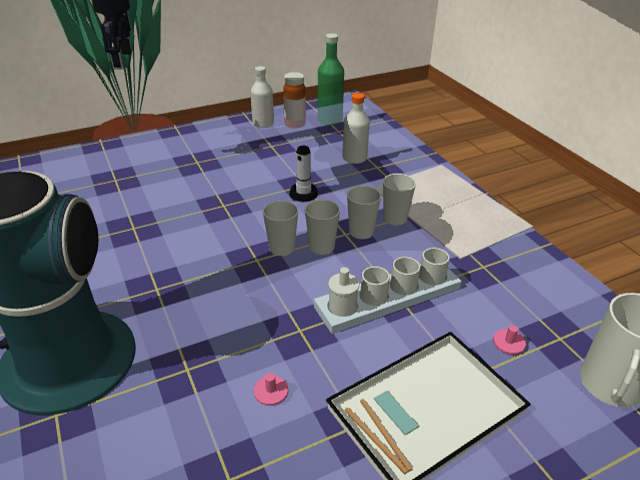

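View pics/top0.png

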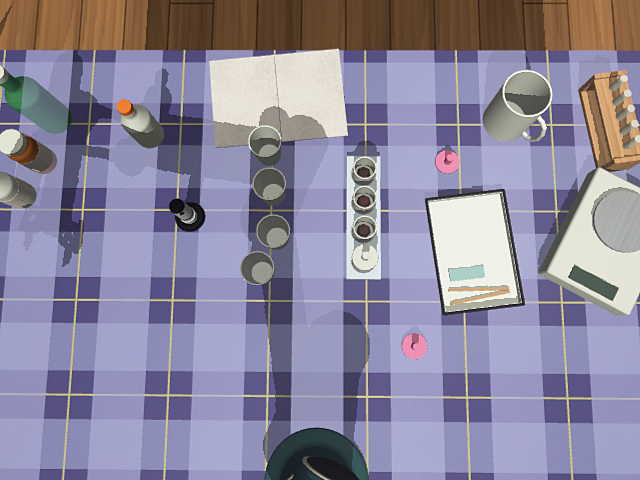

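View pics/wrist0.png

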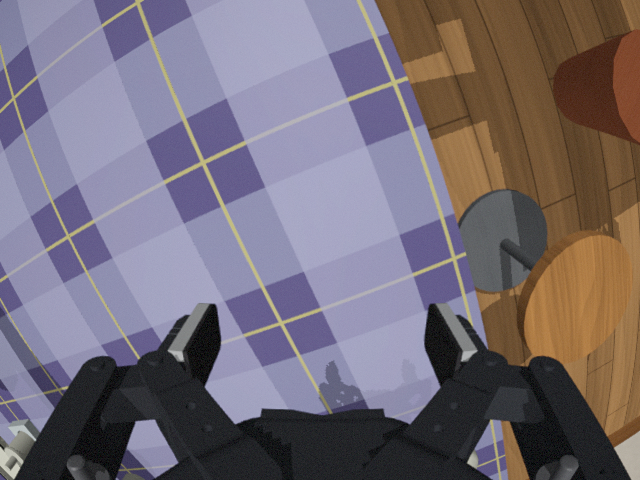

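Candidates for the lid: white knobbed disc on the jar at top(365,257)/side(343,280). The pink look-alikes are at top(414,346)/side(270,388) and top(447,161)/side(512,340). By description I choose the white one on the jar in the rack's near (low-x) place. For the scope I take the black-capped cylinder at top(185,213)/side(303,173), since the other tall objects are bottles. Next is a close crop to check this.

```bash
python3 - <<'E'
import cv2,numpy as np
t=cv2.imread("pics/top0.png"); s=cv2.imread("pics/side0.png")
a=cv2.resize(t[145:290,335:395],None,fx=4,fy=4,interpolation=cv2.INTER_CUBIC)
b=cv2.resize(s[235:335,310:470],None,fx=3,fy=3,interpolation=cv2.INTER_CUBIC)
c=cv2.resize(s[140:210,280:330],None,fx=4,fy=4,interpolation=cv2.INTER_CUBIC)
e=cv2.resize(t[190:240,160:215],None,fx=5,fy=5,interpolation=cv2.INTER_CUBIC)
o=np.zeros((600,800,3),np.uint8)
o[:580,:240]=a;o[:300,240:720]=b;o[300:580,240:440]=c;o[300:550,450:725]=e
cv2.imwrite("pics/crop1.png",o)
E
```

```text
(no output)
```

View pics/crop1.png

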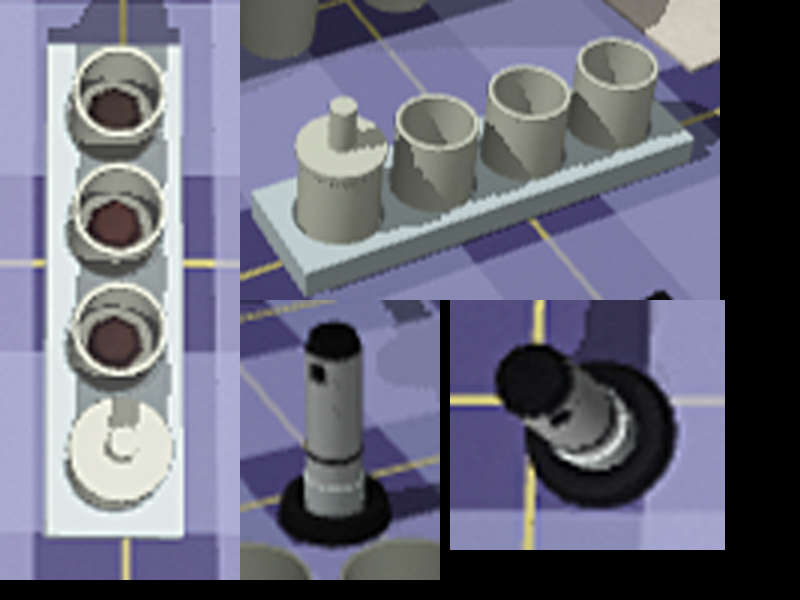

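The crop shows the white knobbed lid on the near jar, with its knob top at about top(366,256)/side(344,270). The scope stands in its dock, with its cap at top(177,206)/side(303,148).

```bash
cat > h.py <<'E'
import numpy as np,cv2
from scipy.spatial.transform import Rotation as R
from workcell import bot,viewer
def ray(d,uv):
    K=d["K"];W=d["world_to_cam"];u,v=uv
    r=np.array([(u-K[0,2])/K[0,0],-(v-K[1,2])/K[1,1],-1.])
    C=-W[:3,:3].T@W[:3,3]; return C,W[:3,:3].T@r
def plane(d,uv,z):
    C,r=ray(d,uv); return C+r*(z-C[2])/r[2]
def tri(d1,a,d2,b):
    A=np.zeros((3,3));y=np.zeros(3)
    for d,p in((d1,a),(d2,b)):
        C,r=ray(d,p);r/=np.linalg.norm(r);M=np.eye(3)-np.outer(r,r);A+=M;y+=M@C
    return np.linalg.solve(A,y)
def proj(d,p):
    K=d["K"];W=d["world_to_cam"];c=W[:3,:3]@p+W[:3,3]
    return np.array([K[0,0]*c[0]/-c[2]+K[0,2],K[1,1]*-c[1]/-c[2]+K[1,2]])
# wrist
def wray(d,st,uv):
    K=d["K"];x=(uv[0]-K[0,2])/K[0,0];y=(uv[1]-K[1,2])/K[1,1];th=np.hypot(x,y)
    s=np.sinc(th/np.pi)  # sin(th)/th
    inv=1/th if th>1e-9 else 0
    rc=np.array([np.sin(th)*x*inv,-np.sin(th)*y*inv,-np.cos(th)])
    M=d["mount"];Rt=R.from_rotvec(st["tcp_rot"]).as_matrix()
    return st["tool_pos"]+Rt@M[:3,3],Rt@(M[:3,:3]@rc)
def wplane(d,st,uv,z):
    C,r=wray(d,st,uv);return C+r*(z-C[2])/r[2]
E
python3 - <<'E'
from h import *
t=viewer.read_camera("top");s=viewer.read_camera("side")
np.set_printoptions(precision=4,suppress=True)
print("knob",plane(t,(366.1,256),.104),plane(s,(344.3,269),.104),tri(t,(366.1,256),s,(344.3,269)))
print("cap",plane(t,(177.2,206.2),.122),plane(s,(303.2,148.3),.122),tri(t,(177.2,206.2),s,(303.2,148.3)))
# rack corners top z=.02 : crop corners
for p in [(47,43),(181,43),(183,537),(45,537)]: print("rack",plane(t,(335+p[0]/4,145+p[1]/4),.02))
for p in [(119,93),(119,208),(119,326)]: print("jar",plane(t,(335+p[0]/4,145+p[1]/4),.068))
for p in [(265,141),(269.5,183),(273,231),(257,267)]: print("cup",plane(t,p,.095))
for p in [(427,199),(503,191),(523,304),(446,313)]: print("tray",plane(t,p,.022))
print("dock",plane(t,(190,216.5),.016))
print(R.from_rotvec(bot.read_state()["tcp_rot"]).as_matrix())
E
```

```text
knob [ 0.4544 -0.0981  0.104 ] [ 0.4589 -0.0959  0.104 ] [ 0.4555 -0.0986  0.1071]
cap [0.5502 0.2809 0.122 ] [0.5541 0.2814 0.122 ] [0.5516 0.2801 0.123 ]
rack [ 0.6889 -0.0618  0.02  ]
rack [ 0.6892 -0.1359  0.02  ]
rack [ 0.4154 -0.1348  0.02  ]
rack [ 0.4149 -0.061   0.02  ]
jar [ 0.6464 -0.0984  0.068 ]
jar [ 0.584  -0.0982  0.068 ]
jar [ 0.521 -0.098  0.068]
cup [0.6963 0.1113 0.095 ]
cup [0.6061 0.0998 0.095 ]
cup [0.5056 0.0904 0.095 ]
cup [0.4318 0.1211 0.095 ]
tray [ 0.5912 -0.2368  0.022 ]
tray [ 0.61   -0.4028  0.022 ]
tray [ 0.3648 -0.4347  0.022 ]
tray [ 0.3447 -0.2717  0.022 ]
dock [0.5506 0.2812 0.016 ]
[[ 0.3791  0.9254 -0.0005]
 [ 0.9254 -0.3791 -0.001 ]
 [-0.0011 -0.0001 -1.    ]]
```

Request:
move_arm(series="0 0 -0.02 -0.05 0.06 0 1; 0 0 -0.045 -0.14 0.19 0 1; 0 0 -0.07 -0.24 0.32 0 1; 0 0 -0.095 -0.34 0.45 0 1; 0 0 -0.12 -0.44 0.58 0 1; 0 0 -0.145 -0.53 0.71 0 1; 0 0 -0.17 -0.62 0.83 0 1; 0 0 -0.186 -0.7 0.93 0 1", squeeze=40)

```text
time: 1.05
tool_pos: [0.3158, 0.5238, 0.2532]
tcp_rot: [2.219, 2.224, -0.0]
wrist_force: [0.4, 1.5, -0.3]
width: 0.996
```

Request:
move_arm(series="0 0 0 -0.12 0.03 0 1; 0 0 0 -0.25 0.06 0 1; 0 0 0 -0.38 0.09 0 1; 0 0 0 -0.5 0.12 0 1; 0 0 0 -0.62 0.15 0 1; 0 0 0 -0.75 0.18 0 1; 0 0 0 -0.88 0.21 0 1; 0 0 0 -1 0.24 0 1")

```text
time: 1.85
tool_pos: [0.3397, 0.4235, 0.2533]
tcp_rot: [2.221, 2.222, 0.0]
wrist_force: [0.3, 0.7, -0.2]
width: 0.998
```

Request:
move_arm(series="0 0 0 -0.12 0.03 0 1; 0 0 0 -0.25 0.06 0 1; 0 0 0 -0.38 0.09 0 1; 0 0 0 -0.5 0.12 0 1; 0 0 0 -0.62 0.15 0 1; 0 0 0 -0.75 0.18 0 1; 0 0 0 -0.88 0.21 0 1; 0 0 0 -1 0.24 0 1")

```text
time: 2.65
tool_pos: [0.3638, 0.3235, 0.2533]
tcp_rot: [2.221, 2.222, 0.0]
wrist_force: [0.6, -0.2, -0.3]
width: 1.001
```

Request:
move_arm(series="0 0 0 -0.12 0.03 0 1; 0 0 0 -0.25 0.06 0 1; 0 0 0 -0.38 0.09 0 1; 0 0 0 -0.5 0.12 0 1; 0 0 0 -0.62 0.15 0 1; 0 0 0 -0.75 0.18 0 1; 0 0 0 -0.88 0.21 0 1; 0 0 0 -1 0.24 0 1")

```text
time: 3.45
tool_pos: [0.3878, 0.2235, 0.2533]
tcp_rot: [2.221, 2.222, 0.0]
wrist_force: [0.3, 0.5, 0.8]
width: 0.999
```

Request:
move_arm(series="0 0 0 -0.12 0.03 0 1; 0 0 0 -0.25 0.06 0 1; 0 0 0 -0.38 0.09 0 1; 0 0 0 -0.5 0.12 0 1; 0 0 0 -0.62 0.15 0 1; 0 0 0 -0.75 0.18 0 1; 0 0 0 -0.88 0.21 0 1; 0 0 0 -1 0.24 0 1")

```text
time: 4.25
tool_pos: [0.4119, 0.1236, 0.2533]
tcp_rot: [2.221, 2.222, 0.0]
wrist_force: [0.6, 0.3, 0.1]
width: 1.002
```

Request:
move_arm(series="0 0 0 -0.12 0.03 0 1; 0 0 0 -0.25 0.06 0 1; 0 0 0 -0.38 0.09 0 1; 0 0 0 -0.5 0.12 0 1; 0 0 0 -0.62 0.15 0 1; 0 0 0 -0.75 0.18 0 1; 0 0 0 -0.88 0.21 0 1; 0 0 0 -1 0.24 0 1")

```text
time: 5.05
tool_pos: [0.436, 0.0236, 0.2533]
tcp_rot: [2.221, 2.222, 0.0]
wrist_force: [0.6, 0.0, 0.3]
width: 1.001
```

Request:
move_arm(series="0 0 0 -0.12 0.03 0 1; 0 0 0 -0.25 0.06 0 1; 0 0 0 -0.38 0.09 0 1; 0 0 0 -0.5 0.12 0 1; 0 0 0 -0.62 0.15 0 1; 0 0 0 -0.75 0.18 0 1; 0 0 0 -0.88 0.2 0 1; 0 0 0 -1 0.2 0 1")

```text
time: 5.85
tool_pos: [0.4561, -0.0764, 0.2533]
tcp_rot: [2.221, 2.222, -0.0]
wrist_force: [0.9, -0.2, 0.3]
width: 0.997
```

```bash
python3 - <<'E'
from h import *
st=bot.read_state(); d=viewer.read_camera("wrist"); cv2.imwrite("pics/w1.png",d["pixels"][:,:,::-1])
print(st["tool_pos"])
# expected pixel of knob top
M=d["mount"];Rt=R.from_rotvec(st["tcp_rot"]).as_matrix()
E
```

```text
[ 0.45609506 -0.07643827  0.25328603]
```

View pics/w1.png

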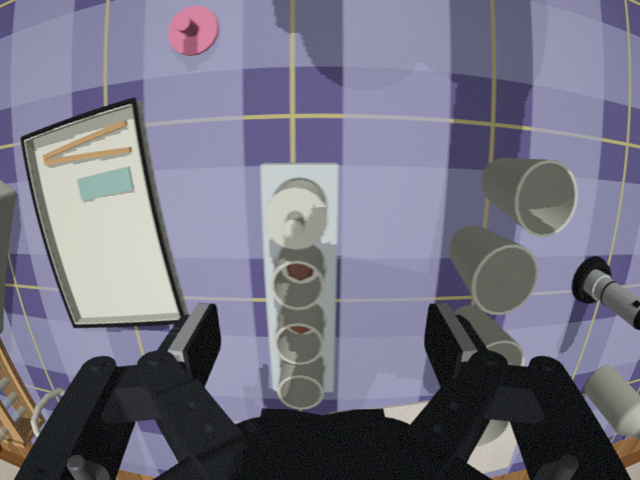

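```bash
python3 - <<'E'
from h import *
np.set_printoptions(precision=4,suppress=True)
im=cv2.imread("pics/w1.png")
cv2.imwrite("pics/w1c.png",cv2.resize(im[165:265,245:345],None,fx=5,fy=5,interpolation=cv2.INTER_CUBIC))
st=bot.read_state(); d=viewer.read_camera("wrist")
print(wplane(d,st,(296.5,213.5),.074),wplane(d,st,(294,223),.104))
for p in [(297.5,285),(299,345),(300,391)]: print(wplane(d,st,p,.068))
E
```

```text
[ 0.4522 -0.0992  0.074 ] [ 0.4522 -0.0991  0.104 ]
[ 0.52   -0.1002  0.068 ]
[ 0.5853 -0.1006  0.068 ]
[ 0.6458 -0.1014  0.068 ]
```

View pics/w1c.png

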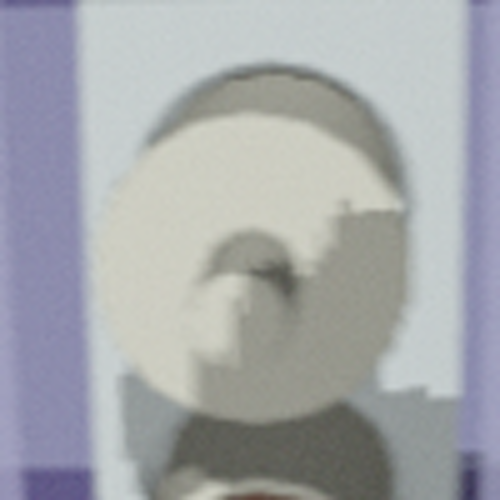

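Request:
move_arm(series="0 0 0 -0.04 0 0.08 1; 0 0 0 -0.1 0 0.2 1; 0 0 0 -0.15 0 0.34 1; 0 0 0 -0.2 0 0.48 1; 0 0 0 -0.226 0 0.62 1; 0 0 0 -0.226 0 0.76 1; 0 0 0 -0.226 0 0.9 1; 0 0 0 -0.226 0 1 1")

```text
time: 6.75
tool_pos: [0.4552, -0.0976, 0.1515]
tcp_rot: [-2.219, -2.221, 0.001]
wrist_force: [-0.0, -0.4, -0.1]
width: 0.998
```

Request:
move_arm(series="0 0 0 0 0 0.12 1; 0 0 0 0 0 0.25 1; 0 0 0 0 0 0.38 1; 0 0 0 0 0 0.48 1; 0 0 0 0 0 0.53 1; 0 0 0 0 0 0.53 0.5; 0 0 0 0 0 0.53 0; 0 0 0 0 0 0.53 -0.3")

```text
time: 7.55
tool_pos: [0.4565, -0.0981, 0.1009]
tcp_rot: [2.22, 2.221, 0.001]
wrist_force: [-0.4, 0.4, -0.1]
width: 0.513
```

Look before the final squeeze.

```bash
python3 - <<'E'
from h import *
d=viewer.read_camera("wrist"); cv2.imwrite("pics/w2.png",d["pixels"][:,:,::-1])
d=viewer.read_camera("side"); cv2.imwrite("pics/s2.png",cv2.resize(d["pixels"][200:350,250:470,::-1],None,fx=3.5,fy=3.5))
E
```

```text
(no output)
```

View pics/w2.png

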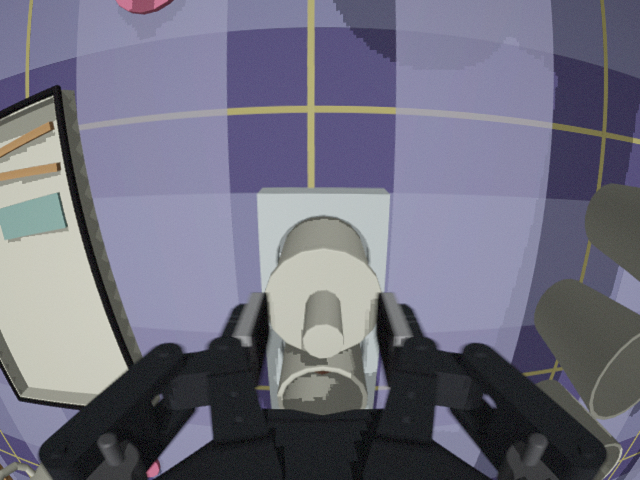

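View pics/s2.png

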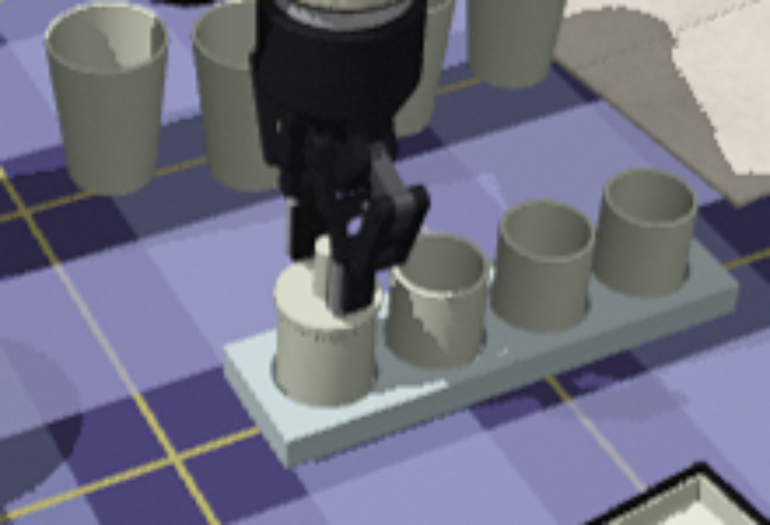

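The knob top at wrist (322,343) sits midway between the pads at columns 262 and 385. I'll check its x position by casting a ray.

```bash
python3 - <<'E'
from h import *
im=cv2.imread("pics/w2.png")
st=bot.read_state(); d=viewer.read_camera("wrist");print(st["tool_pos"],st["width"])
print(wplane(d,st,(322,341),.104),wplane(d,st,(323,299),.074))
E
```

```text
[ 0.45640918 -0.09805919  0.10094042] 0.35365530825237146
[ 0.45615625 -0.09816036  0.104     ] [ 0.45380134 -0.09772409  0.074     ]
```

Good. Squeeze, then lift.

Request:
move_arm(series="0 0 0 0 0 0 -0.8; 0 0 0 0 0 0 -1; 0 0 0 0 0 0 -1; 0 0 0 0 0 0 -1; 0 0 0 0 0 -0.03 -1; 0 0 0 0 0 -0.08 -1; 0 0 0 0 0 -0.15 -1; 0 0 0 0 0 -0.22 -1", squeeze=40)

```text
time: 8.5
tool_pos: [0.4557, -0.0979, 0.1227]
tcp_rot: [-2.22, -2.222, 0.0]
wrist_force: [-0.6, -0.2, -0.5]
width: 0.168
```

Request:
move_arm(series="0 0 0 -0.1 0.08 -0.1 -1; 0 0 0 -0.22 0.16 -0.2 -1; 0 0 0 -0.35 0.25 -0.3 -1; 0 0 0 -0.48 0.33 -0.4 -1; 0 0 0 -0.61 0.42 -0.4 -1; 0 0 0 -0.74 0.5 -0.4 -1; 0 0 0 -0.87 0.55 -0.4 -1; 0 0 0 -1 0.6 -0.4 -1")

```text
time: 9.3
tool_pos: [0.5159, -0.1989, 0.1615]
tcp_rot: [-2.22, -2.221, 0.001]
wrist_force: [-0.5, 1.0, 0.0]
width: 0.17
```

Request:
move_arm(series="0 0 0 -0.12 0.04 0 -1; 0 0 0 -0.25 0.08 0 -1; 0 0 0 -0.38 0.12 0 -1; 0 0 0 -0.5 0.16 0 -1; 0 0 0 -0.62 0.19 0 -1; 0 0 0 -0.75 0.21 0 -1; 0 0 0 -0.88 0.23 0 -1; 0 0 0 -1 0.23 0 -1")

```text
time: 10.1
tool_pos: [0.5392, -0.299, 0.1623]
tcp_rot: [2.22, 2.222, 0.0]
wrist_force: [-1.1, 0.3, -0.8]
width: 0.171
```

Request:
move_arm(series="0 0 0 -0.1 0 0.05 -1; 0 0 0 -0.18 0 0.15 -1; 0 0 0 -0.25 0 0.28 -1; 0 0 0 -0.28 0 0.42 -1; 0 0 0 -0.28 0 0.56 -1; 0 0 0 -0.28 0 0.7 -1; 0 0 0 -0.28 0 0.8 -1; 0 0 0 -0.28 0 0.88 -1")

```text
time: 10.9
tool_pos: [0.5386, -0.3251, 0.0727]
tcp_rot: [-2.219, -2.222, 0.0]
wrist_force: [0.3, 0.3, -0.9]
width: 0.173
```

```bash
python3 - <<'E'
from h import *
print(bot.read_state()["tool_pos"])
d=viewer.read_camera("side"); cv2.imwrite("pics/s3.png",cv2.resize(d["pixels"][240:480,300:560,::-1],None,fx=2.5,fy=2.5))
E
```

```text
[ 0.53860719 -0.32514478  0.07274269]
```

View pics/s3.png

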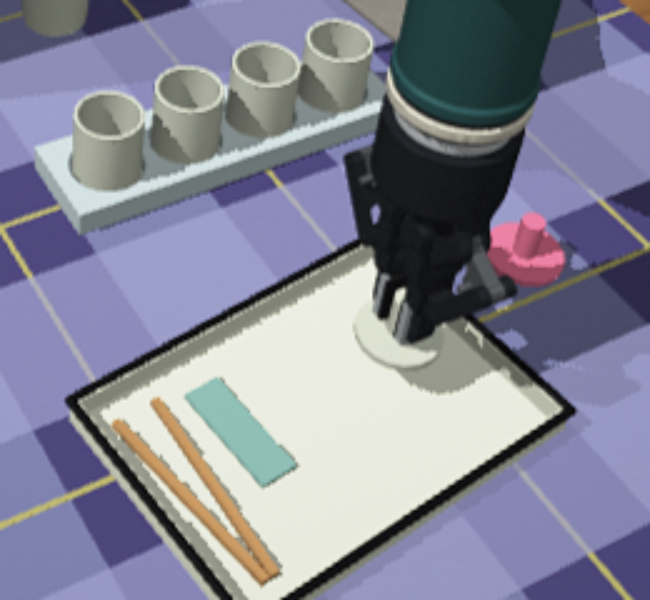

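The lid is held level above the empty half of the tray, at crop (400,330). Lowering it now.

Request:
move_arm(series="0 0 0 0 0 0.08 -1; 0 0 0 0 0 0.16 -1; 0 0 0 0 0 0.22 -1; 0 0 0 0 0 0.27 -1; 0 0 0 0 0 0.3 -1; 0 0 0 0 0 0.32 -1; 0 0 0 0 0 0.33 -1; 0 0 0 0 0 0.33 -1")

```text
time: 11.75
tool_pos: [0.5391, -0.3259, 0.0419]
tcp_rot: [2.221, 2.222, 0.0]
wrist_force: [-1.1, 0.6, 3.5]
width: 0.168
```

Request:
move_arm(series="0 0 0 0 0 0 -0.5; 0 0 0 0 0 0 -0.2; 0 0 0 0 0 0 0; 0 0 0 0 0 0 0; 0 0 0 0 0 -0.06 0; 0 0 0 0 0 -0.16 0; 0 0 0 0 0 -0.28 0; 0 0 0 0 0 -0.4 0")

```text
time: 12.55
tool_pos: [0.5394, -0.3261, 0.0829]
tcp_rot: [2.22, 2.222, 0.0]
wrist_force: [-0.7, 0.3, -0.3]
width: 0.5
```

Request:
move_arm(series="0 0 0 0 0 -0.12 0; 0 0 0 0 0 -0.25 0; 0 0 0 0 0 -0.38 0; 0 0 0 0.06 0 -0.5 0.5; 0 0 0 0.16 0 -0.62 1; 0 0 0 0.28 0 -0.75 1; 0 0 0 0.4 0 -0.88 1; 0 0 0 0.52 0 -1 1")

```text
time: 13.35
tool_pos: [0.539, -0.2724, 0.1824]
tcp_rot: [2.22, 2.223, 0.0]
wrist_force: [0.6, 0.4, -0.7]
width: 1.001
```

```bash
python3 - <<'E'
from h import *
d=viewer.read_camera("side"); 
a=cv2.resize(d["pixels"][240:480,300:560,::-1],None,fx=1.5,fy=1.5)
d=viewer.read_camera("top"); b=cv2.resize(d["pixels"][100:340,320:560,::-1],None,fx=1.5,fy=1.5)
cv2.imwrite("pics/s4.png",np.hstack([a,b]))
E
```

```text
(no output)
```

View pics/s4.png

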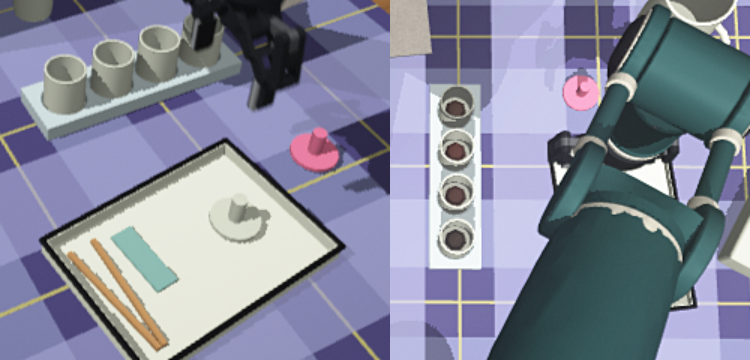

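The lid lies flat with its knob up in the tray, at crop (238,218). Now to the dock.

Request:
move_arm(series="0 0 0 0.12 0 -0.08 1; 0 0 0 0.25 0 -0.16 1; 0 0 0 0.38 0 -0.24 1; 0 0 0 0.5 0 -0.32 1; 0 0 0 0.62 0 -0.4 1; 0 0 0 0.75 0 -0.48 1; 0 0 0 0.88 0.03 -0.54 1; 0 0 0 1 0.05 -0.6 1")

```text
time: 14.25
tool_pos: [0.5442, -0.1727, 0.242]
tcp_rot: [2.22, 2.222, 0.0]
wrist_force: [-0.4, -0.5, 1.1]
width: 0.997
```

Request:
move_arm(series="0 0 0 0.12 0 0 1; 0 0 0 0.25 0 0 1; 0 0 0 0.38 0 0 1; 0 0 0 0.5 0 0 1; 0 0 0 0.62 0 0 1; 0 0 0 0.75 0 0 1; 0 0 0 0.88 0 0 1; 0 0 0 1 0 0 1")

```text
time: 15.05
tool_pos: [0.5438, -0.0727, 0.2412]
tcp_rot: [-2.22, -2.222, 0.0]
wrist_force: [-0.1, -0.5, 0.0]
width: 0.999
```

Request:
move_arm(series="0 0 0 0.12 0 0 1; 0 0 0 0.25 0 0 1; 0 0 0 0.38 0 0 1; 0 0 0 0.5 0 0 1; 0 0 0 0.62 0 0 1; 0 0 0 0.75 0 0 1; 0 0 0 0.88 0 0 1; 0 0 0 1 0 0 1")

```text
time: 15.85
tool_pos: [0.5438, 0.0273, 0.2413]
tcp_rot: [2.22, 2.222, 0.0]
wrist_force: [1.0, -0.1, 0.5]
width: 0.999
```

Request:
move_arm(series="0 0 0 0.12 0 0 1; 0 0 0 0.25 0 0 1; 0 0 0 0.38 0 0 1; 0 0 0 0.5 0 0 1; 0 0 0 0.62 0 0 1; 0 0 0 0.75 0 0 1; 0 0 0 0.88 0 0 1; 0 0 0 1 0 0 1")

```text
time: 16.65
tool_pos: [0.5437, 0.1273, 0.2413]
tcp_rot: [2.22, 2.222, 0.0]
wrist_force: [0.5, 0.4, -0.4]
width: 1.0
```

Request:
move_arm(series="0 0 0 0.12 0 0 1; 0 0 0 0.25 0 0 1; 0 0 0 0.38 0 0 1; 0 0 0 0.5 0 0 1; 0 0 0 0.62 0 0 1; 0 0 0 0.75 0 0 1; 0 0 0 0.88 0 0 1; 0 0 0 1 0 0 1")

```text
time: 17.45
tool_pos: [0.5436, 0.2273, 0.2413]
tcp_rot: [-2.22, -2.222, -0.0]
wrist_force: [0.2, 1.0, -0.1]
width: 0.999
```

```bash
python3 - <<'E'
from h import *
st=bot.read_state();print(st["tool_pos"],st["q"])
d=viewer.read_camera("wrist"); cv2.imwrite("pics/w5.png",d["pixels"][:,:,::-1])
E
```

```text
[0.54361483 0.22731722 0.24129562] [ 3.53759155e-01  1.10830870e-01  1.80657867e+00  6.01442264e-05
  1.22412071e+00 -1.21794973e+00]
```

View pics/w5.png

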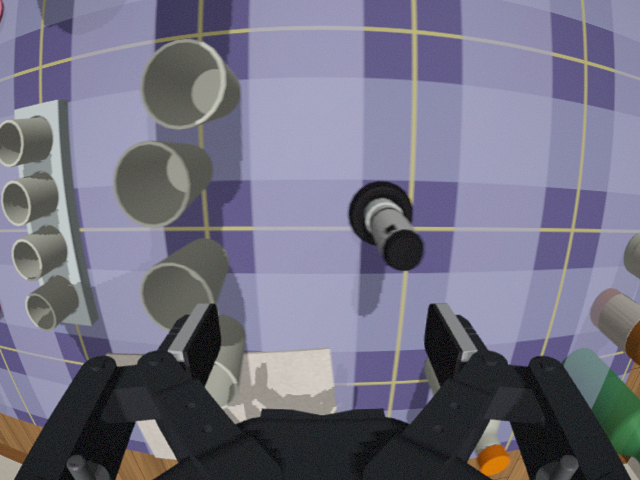

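The scope's cap is at about (404,249), with the dock around (380,213). The cups at columns 115 to 245 are undisturbed.

```bash
python3 - <<'E'
from h import *
np.set_printoptions(precision=4,suppress=True)
im=cv2.imread("pics/w5.png")
c=im[170:290,330:450];cv2.imwrite("pics/w5c.png",cv2.resize(c,None,fx=5,fy=5,interpolation=cv2.INTER_CUBIC))
st=bot.read_state(); d=viewer.read_camera("wrist")
print(wplane(d,st,(404,249),.122),wplane(d,st,(380.5,212.5),.016))
E
```

```text
[0.55   0.2858 0.122 ] [0.5499 0.2855 0.016 ]
```

View pics/w5c.png

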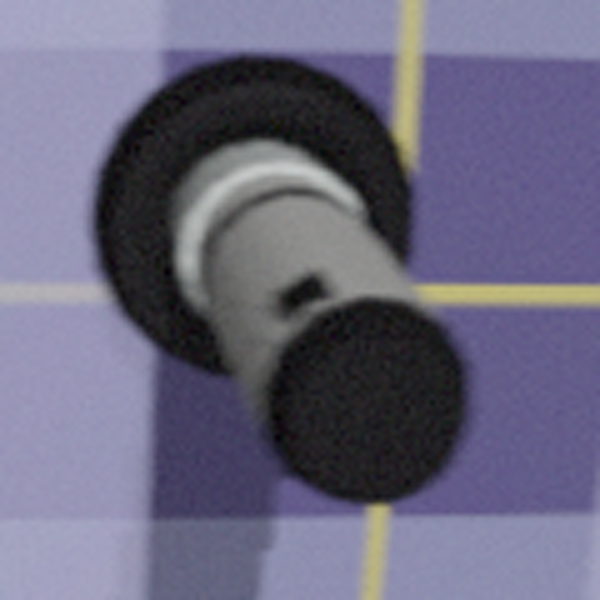

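Request:
move_arm(series="0 0 0 0.1 0.01 0 1; 0 0 0 0.22 0.03 0.05 1; 0 0 0 0.34 0.05 0.14 1; 0 0 0 0.45 0.07 0.25 1; 0 0 0 0.53 0.07 0.38 1; 0 0 0 0.57 0.07 0.5 1; 0 0 0 0.57 0.07 0.6 1; 0 0 0 0.57 0.07 0.65 1")

```text
time: 18.35
tool_pos: [0.5496, 0.2826, 0.1741]
tcp_rot: [-2.22, -2.222, 0.005]
wrist_force: [-0.1, 0.3, 0.6]
width: 1.0
```

```bash
python3 - <<'E'
from h import *
np.set_printoptions(precision=4,suppress=True)
viewer.read_camera("top")
st=bot.read_state();print(st["tool_pos"])
d=viewer.read_camera("wrist"); cv2.imwrite("pics/w6.png",d["pixels"][:,:,::-1])
g=d["pixels"].max(2)
for v in range(0,1): pass
m=(g<60).astype(np.uint8);n,l,s,c=cv2.connectedComponentsWithStats(m)
for i in range(1,n):
    if s[i,4]>300: print(s[i],c[i])
E
```

```text
[0.5495 0.2824 0.1739]
[ 286  187   79   69 2487] [324.9839 214.4133]
[ 298  255   57   55 2435] [326.3368 281.777 ]
[   15   304   616   176 51178] [322.3281 420.9007]
```

View pics/w6.png

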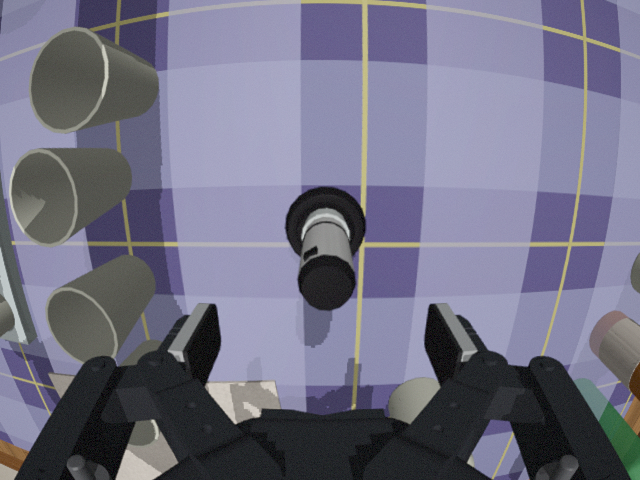

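```bash
python3 - <<'E'
from h import *
viewer.read_camera("top");viewer.read_camera("top")
st=bot.read_state(); d=viewer.read_camera("wrist");print(st["tool_pos"],R.from_rotvec(st["tcp_rot"]).as_matrix()[:,2])
for p in [(327,283),(327,285),(326,224)]:print(wplane(d,st,p,.122 if p[1]>250 else .016))
E
```

```text
[0.550823   0.28288388 0.17654203] [ 3.80710462e-04  8.76166077e-05 -9.99999924e-01]
[0.55303293 0.28537055 0.122     ]
[0.55416876 0.28537647 0.122     ]
[0.55098036 0.28596179 0.016     ]
```

Request:
move_arm(series="0 0 0 0.01 0.01 0.08 1; 0 0 0 0.015 0.01 0.2 1; 0 0 0 0.015 0.01 0.34 1; 0 0 0 0.015 0.01 0.48 1; 0 0 0 0.015 0.01 0.62 1; 0 0 0 0.015 0.01 0.75 1; 0 0 0 0.015 0.01 0.86 1; 0 0 0 0.015 0.01 0.915 1")

```text
time: 19.4
tool_pos: [0.5507, 0.2843, 0.0829]
tcp_rot: [-2.22, -2.222, 0.004]
wrist_force: [-0.2, 0.1, 0.9]
width: 1.002
```

Request:
move_arm(series="0 0 0 0 0 0 0.6; 0 0 0 0 0 0 0.3; 0 0 0 0 0 0 0.1; 0 0 0 0 0 0 0.05; 0 0 0 0 0 0 0.0; 0 0 0 0 0 0 -0.05; 0 0 0 0 0 0 -0.1; 0 0 0 0 0 0 -0.1", squeeze=60)

```text
time: 20.2
tool_pos: [0.5516, 0.2847, 0.0849]
tcp_rot: [2.221, 2.222, 0.0]
wrist_force: [0.1, 0.3, -0.1]
width: 0.448
```

```bash
python3 - <<'E'
from h import *
st=bot.read_state();print(st["tool_pos"],st["width"])
d=viewer.read_camera("wrist"); cv2.imwrite("pics/w7.png",d["pixels"][:,:,::-1])
E
```

```text
[0.55160239 0.28467427 0.08485606] 0.4483216831907514
```

View pics/w7.png

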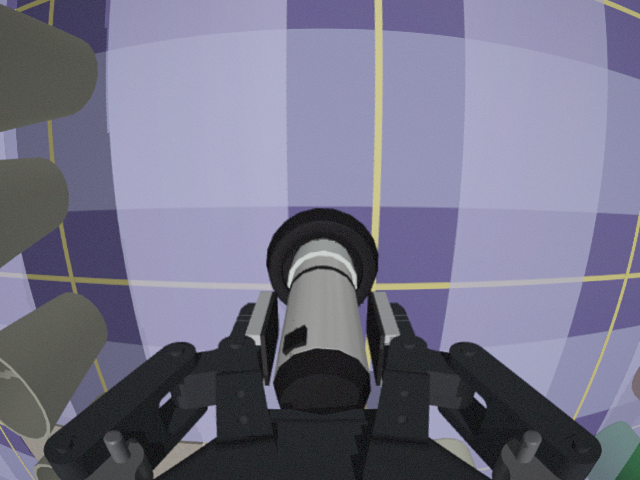

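The barrel is centred between the pads (column 322) with room left below the body. Gripping and lifting.

Request:
move_arm(series="0 0 0 0 0 0 -0.3; 0 0 0 0 0 0 -0.5; 0 0 0 0 0 0 -1; 0 0 0 0 0 0 -1; 0 0 0 0 0 -0.02 -1; 0 0 0 0 0 -0.06 -1; 0 0 0 0 0 -0.13 -1; 0 0 0 0 0 -0.22 -1", squeeze=60)

```text
time: 21.05
tool_pos: [0.5512, 0.2845, 0.1069]
tcp_rot: [-2.22, -2.222, 0.002]
wrist_force: [0.4, 0.3, -1.6]
width: 0.363
```

Request:
move_arm(series="0 0 0 0 0 -0.12 -1; 0 0 0 0 0 -0.24 -1; 0 0 0 0 0 -0.37 -1; 0 0 0 0 0 -0.5 -1; 0 0 0 0 0 -0.63 -1; 0 0 0 0 0 -0.76 -1; 0 0 0 0 0 -0.89 -1; 0 0 0 0 0 -1 -1")

```text
time: 21.85
tool_pos: [0.5518, 0.2848, 0.2082]
tcp_rot: [2.22, 2.222, 0.001]
wrist_force: [-0.2, 0.4, -0.9]
width: 0.358
```

Request:
move_arm(series="0 0 0 -0.06 -0.02 -0.08 -1; 0 0 0 -0.15 -0.06 -0.15 -1; 0 0 0 -0.25 -0.1 -0.2 -1; 0 0 0 -0.36 -0.14 -0.25 -1; 0 0 0 -0.47 -0.18 -0.25 -1; 0 0 0 -0.58 -0.22 -0.25 -1; 0 0 0 -0.69 -0.25 -0.25 -1; 0 0 0 -0.8 -0.25 -0.25 -1")

```text
time: 22.65
tool_pos: [0.5259, 0.2035, 0.2313]
tcp_rot: [-2.22, -2.222, 0.001]
wrist_force: [0.3, -0.9, -1.9]
width: 0.361
```

```bash
python3 - <<'E'
from h import *
st=bot.read_state();print(st["tool_pos"],st["width"])
d=viewer.read_camera("wrist"); cv2.imwrite("pics/w8.png",d["pixels"][:,:,::-1])
d=viewer.read_camera("side"); cv2.imwrite("pics/s8.png",d["pixels"][:,:,::-1])
E
```

```text
[0.52592486 0.20349677 0.23132933] 0.360956752146038
```

View pics/w8.png

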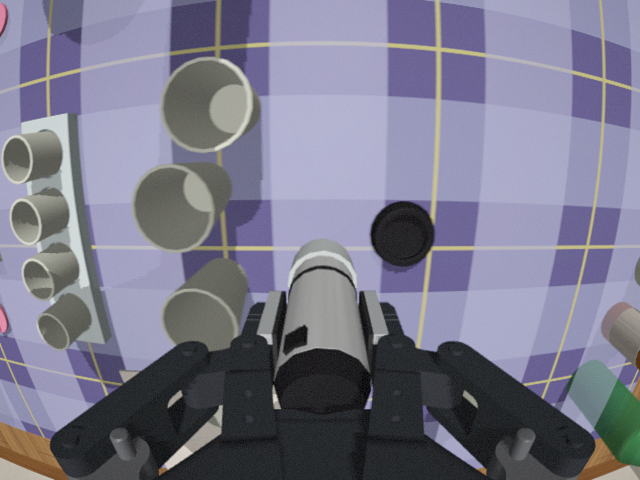

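View pics/s8.png

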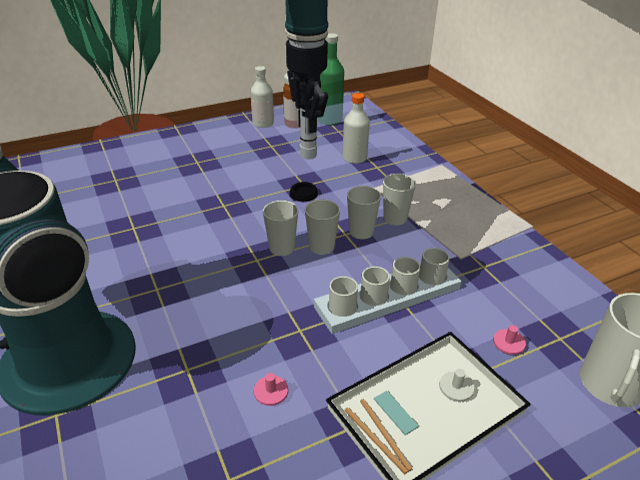

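The scope is held upright and the dock is empty at wrist (402,234). The cups are undisturbed and the lens is about 57 mm above their rims. Crossing now.

Request:
move_arm(series="0 0 0 -0.12 -0.03 0 -1; 0 0 0 -0.25 -0.06 0 -1; 0 0 0 -0.38 -0.09 0 -1; 0 0 0 -0.5 -0.12 0 -1; 0 0 0 -0.62 -0.15 0 -1; 0 0 0 -0.75 -0.18 0 -1; 0 0 0 -0.88 -0.21 0 -1; 0 0 0 -1 -0.24 0 -1")

```text
time: 23.55
tool_pos: [0.5024, 0.1035, 0.2318]
tcp_rot: [2.221, 2.222, 0.0]
wrist_force: [-0.1, 0.3, -2.0]
width: 0.36
```

Request:
move_arm(series="0 0 0 -0.12 -0.03 0 -1; 0 0 0 -0.25 -0.06 0 -1; 0 0 0 -0.38 -0.09 0 -1; 0 0 0 -0.5 -0.12 0 -1; 0 0 0 -0.62 -0.15 0 -1; 0 0 0 -0.75 -0.18 0 -1; 0 0 0 -0.88 -0.21 0 -1; 0 0 0 -1 -0.24 0 -1")

```text
time: 24.35
tool_pos: [0.4785, 0.0035, 0.2318]
tcp_rot: [2.221, 2.222, -0.0]
wrist_force: [-0.2, -0.2, -1.8]
width: 0.361
```

Request:
move_arm(series="0 0 0 -0.12 -0.03 0 -1; 0 0 0 -0.25 -0.06 0 -1; 0 0 0 -0.38 -0.09 0 -1; 0 0 0 -0.5 -0.12 0 -1; 0 0 0 -0.62 -0.15 0 -1; 0 0 0 -0.75 -0.18 0 -1; 0 0 0 -0.88 -0.21 0 -1; 0 0 0 -0.98 -0.22 0 -1")

```text
time: 25.15
tool_pos: [0.4565, -0.0946, 0.2318]
tcp_rot: [2.221, 2.222, -0.0]
wrist_force: [-0.0, 1.9, -1.5]
width: 0.357
```

```bash
python3 - <<'E'
from h import *
np.set_printoptions(precision=4,suppress=True)
viewer.read_camera("top");viewer.read_camera("top")
st=bot.read_state();print(st["tool_pos"],st["width"],R.from_rotvec(st["tcp_rot"]).as_matrix()[:,2])
d=viewer.read_camera("wrist"); cv2.imwrite("pics/w9.png",d["pixels"][:,:,::-1])
d=viewer.read_camera("side"); cv2.imwrite("pics/s9.png",cv2.resize(d["pixels"][140:340,260:480,::-1],None,fx=3,fy=3,interpolation=cv2.INTER_CUBIC))
E
```

```text
[ 0.4568 -0.0947  0.2318] 0.36083076930444524 [ 0.0002 -0.0003 -1.    ]
```

View pics/w9.png

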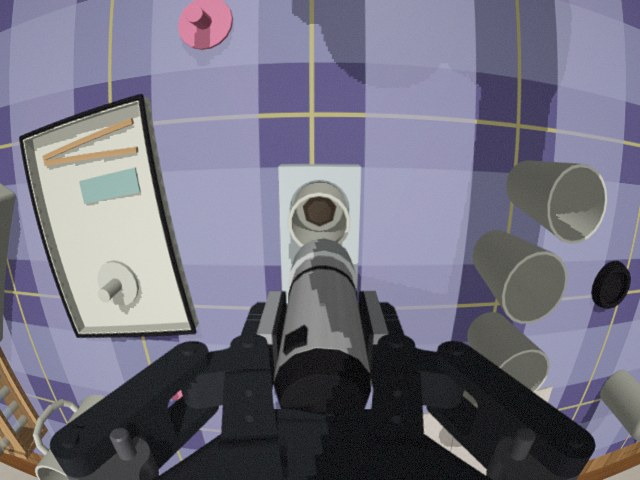

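View pics/s9.png

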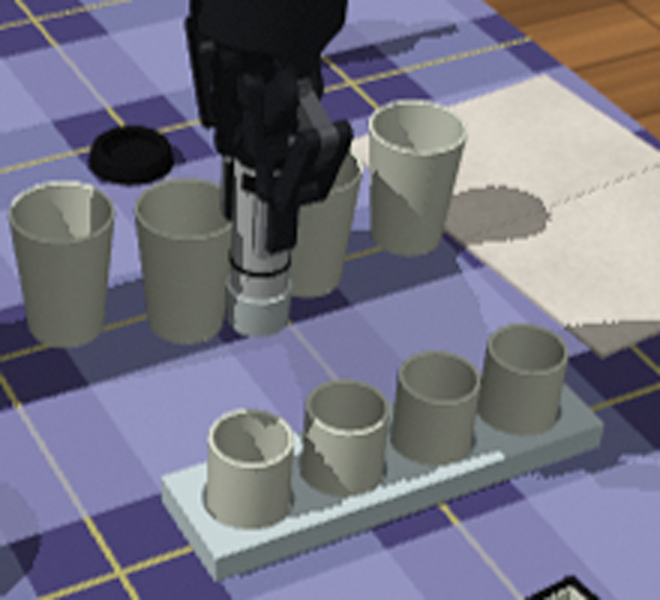

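```bash
python3 - <<'E'
from h import *
im=cv2.imread("pics/w9.png")
cv2.imwrite("pics/w9c.png",cv2.resize(im[155:275,260:380],None,fx=5,fy=5,interpolation=cv2.INTER_CUBIC))
im=cv2.imread("pics/s8.png")
cv2.imwrite("pics/s8c.png",cv2.resize(im[235:335,310:470],None,fx=5,fy=5,interpolation=cv2.INTER_CUBIC))
E
```

View pics/w9c.png

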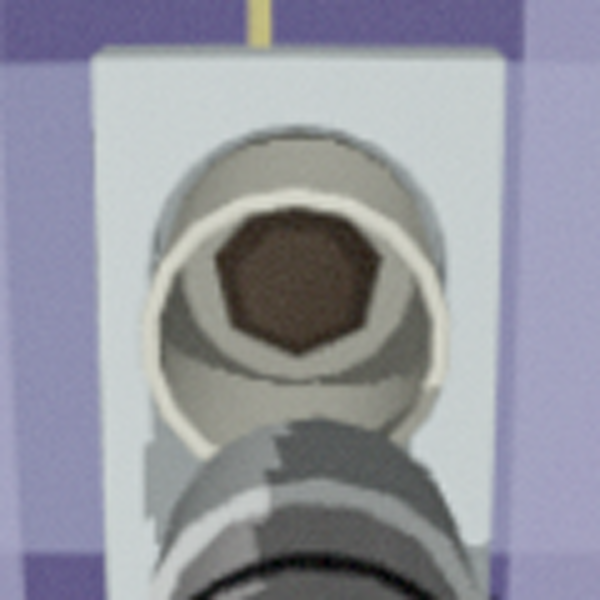

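View pics/s8c.png

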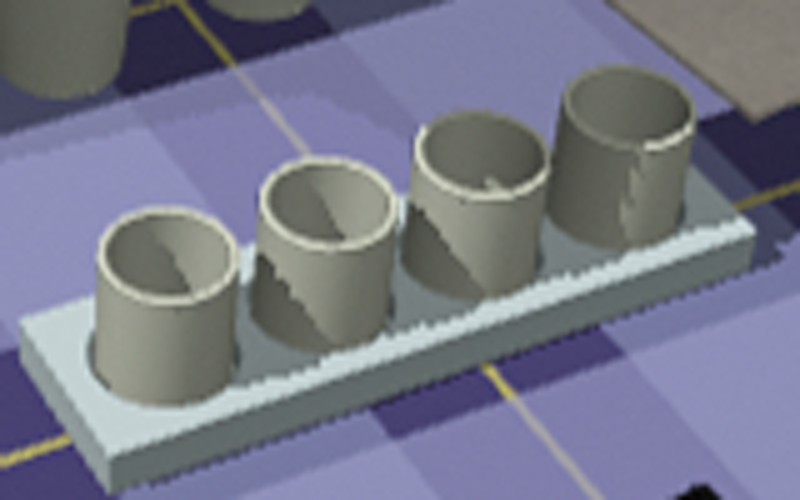

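```bash
python3 - <<'E'
from h import *
from scipy.optimize import least_squares
np.set_printoptions(precision=4,suppress=True)
st=bot.read_state(); d=viewer.read_camera("wrist")
pts=np.array([(143,330),(447,325),(297,187),(163,262),(425,255),(195,455)])/5+[260,155]
P=np.array([wplane(d,st,p,.068)[:2] for p in pts])
f=least_squares(lambda c:np.hypot(*(P-c).T)-.025,[.456,-.1]);print("rim",f.x,f.fun)
f=least_squares(lambda c:np.hypot(*(P-c[:2]).T)-c[2],[.456,-.1,.025]);print("rim free",f.x)
# hood front edge in tool coords
h=wplane(d,st,(260+318/5,155+419/5),st["tool_pos"][2]-.079)
print("hood front edge rel TCP",h-st["tool_pos"])
# rim in side & top at z .068
s=viewer.read_camera("side")
for c in [(167.5,256),(328,204),(482,154),(628,109)]: print("side jar",plane(s,(310+c[0]/5,235+c[1]/5),.068))
E
```

```text
rim [ 0.4578 -0.0958] [-0.0007 -0.0009  0.0002 -0.0003 -0.0002 -0.0003]
rim free [ 0.4574 -0.0959  0.0245]
hood front edge rel TCP [-0.0138  0.0009 -0.079 ]
side jar [ 0.457  -0.0993  0.068 ]
side jar [ 0.5209 -0.0996  0.068 ]
side jar [ 0.5851 -0.0998  0.068 ]
side jar [ 0.6478 -0.1012  0.068 ]
```

Request:
move_arm(series="0 0 0 -0.01 0 0.06 -1; 0 0 0 -0.02 -0.01 0.15 -1; 0 0 0 -0.025 -0.015 0.26 -1; 0 0 0 -0.025 -0.015 0.37 -1; 0 0 0 -0.025 -0.015 0.47 -1; 0 0 0 -0.025 -0.015 0.55 -1; 0 0 0 -0.025 -0.015 0.6 -1; 0 0 0 -0.025 -0.015 0.6 -1")

```text
time: 26.25
tool_pos: [0.4548, -0.0958, 0.1707]
tcp_rot: [-2.22, -2.221, 0.001]
wrist_force: [0.0, -0.1, -1.1]
width: 0.359
```

```bash
python3 - <<'E'
from h import *
np.set_printoptions(precision=4,suppress=True)
viewer.read_camera("top");t=viewer.read_camera("top")
st=bot.read_state();print(st["tool_pos"],st["width"])
d=viewer.read_camera("wrist"); cv2.imwrite("pics/w10.png",cv2.resize(d["pixels"][190:430,220:420,::-1],None,fx=2.5,fy=2.5,interpolation=cv2.INTER_CUBIC))
cv2.imwrite("pics/t10.png",cv2.resize(t["pixels"][140:300,290:490,::-1],None,fx=3,fy=3))
d=viewer.read_camera("side"); cv2.imwrite("pics/s10.png",cv2.resize(d["pixels"][170:330,290:450,::-1],None,fx=3.75,fy=3.75,interpolation=cv2.INTER_CUBIC))
E
```

```text
[ 0.4556 -0.096   0.172 ] 0.3616354518769957
```

View pics/w10.png

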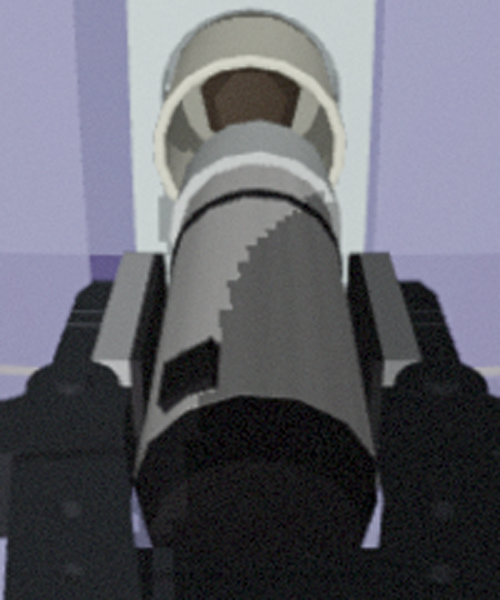

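View pics/s10.png

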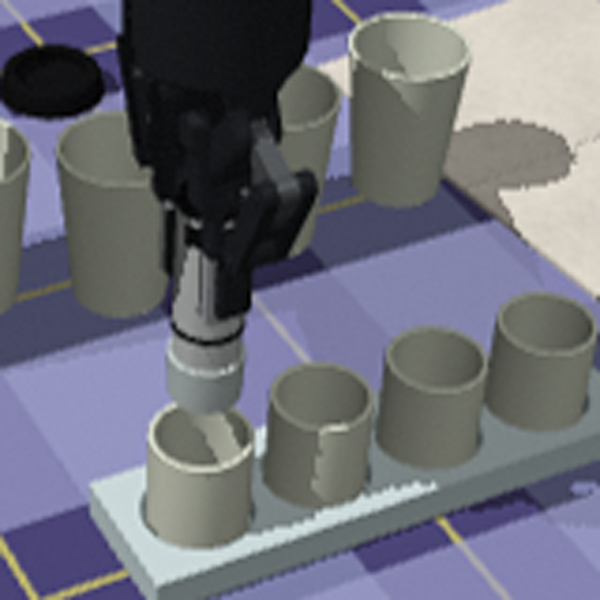

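View pics/t10.png

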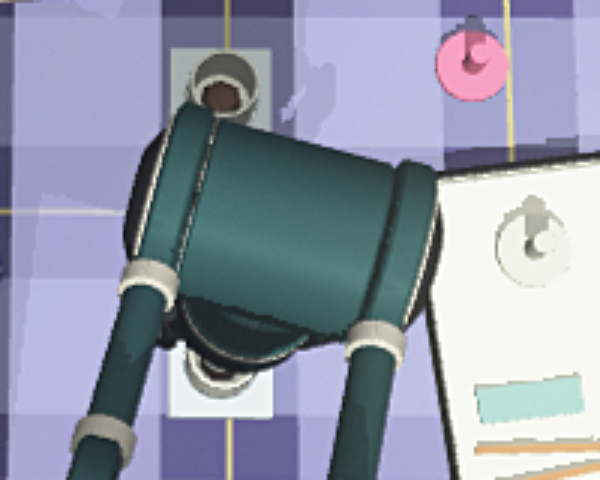

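```bash
python3 - <<'E'
from h import *
from scipy.optimize import least_squares
np.set_printoptions(precision=4,suppress=True)
st=bot.read_state(); d=viewer.read_camera("wrist");s=viewer.read_camera("side")
f=lambda p:(290+p[0]/3.75,170+p[1]/3.75)
lz=st["tool_pos"][2]-.079
print("lens side",plane(s,f((205,387)),lz),"rim side",plane(s,f((200.5,438)),.068),"tcp",st["tool_pos"])
g=lambda p:(220+p[0]/2.5,190+p[1]/2.5)
P=np.array([wplane(d,st,g(p),.068)[:2] for p in [(153,137),(345,135),(250,54),(172,90),(330,88),(173,195)]])
r=least_squares(lambda c:np.hypot(*(P-c).T)-.025,[.456,-.1]);print("rim wrist",r.x,r.fun)
h=wplane(d,st,g((255,121)),lz);print("hood front",h, "-> centre x",h[0]+.018)
# hood sides near bottom: z lens+~.012
for p in [(185,160),(325,150),(172,225),(341,220)]: print(wplane(d,st,g(p),lz+.024))
cv2.imwrite("pics/w10b.png",cv2.resize(d["pixels"][200:290,265:375,::-1],None,fx=6,fy=6,interpolation=cv2.INTER_CUBIC))
cv2.imwrite("pics/s10b.png",cv2.resize(s["pixels"][225:320,315:375,::-1],None,fx=6,fy=6,interpolation=cv2.INTER_CUBIC))
E
```

```text
lens side [ 0.4604 -0.0952  0.0934] rim side [ 0.4563 -0.1007  0.068 ] tcp [ 0.4559 -0.096   0.1724]
rim wrist [ 0.457  -0.0972] [ 0.0002 -0.0008 -0.0005 -0.      0.0003 -0.0007]
hood front [ 0.4419 -0.0962  0.0934] -> centre x 0.4598699583331642
[ 0.4424 -0.1102  0.1174]
[ 0.4403 -0.0822  0.1174]
[ 0.4567 -0.1132  0.1174]
[ 0.4555 -0.0785  0.1174]
```

View pics/w10b.png

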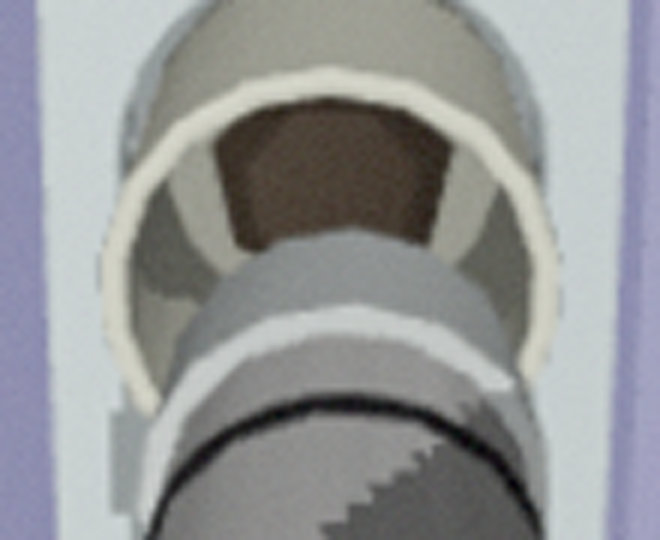

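View pics/s10b.png

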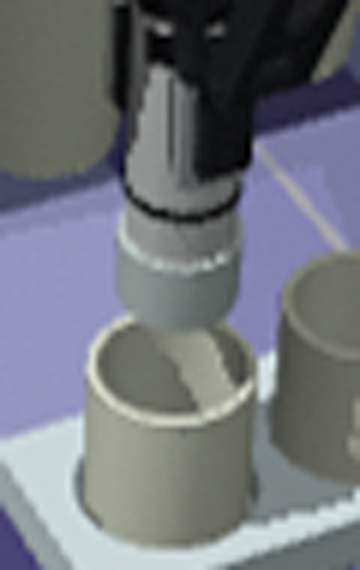

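Request:
move_arm(series="0 0 0 -0.006 -0.01 0.02 -1; 0 0 0 -0.012 -0.02 0.05 -1; 0 0 0 -0.018 -0.028 0.08 -1; 0 0 0 -0.018 -0.028 0.11 -1; 0 0 0 -0.018 -0.028 0.13 -1; 0 0 0 -0.018 -0.028 0.145 -1; 0 0 0 -0.018 -0.028 0.15 -1; 0 0 0 -0.018 -0.028 0.15 -1")

```text
time: 27.35
tool_pos: [0.4526, -0.0977, 0.1567]
tcp_rot: [-2.221, -2.222, 0.0]
wrist_force: [0.2, -0.5, -1.6]
width: 0.362
```

```bash
python3 - <<'E'
from h import *
np.set_printoptions(precision=4,suppress=True)
for i in range(4): viewer.read_camera("top")
st=bot.read_state();print(st["tool_pos"],st["width"],st["wrist_force"])
d=viewer.read_camera("wrist");s=viewer.read_camera("side")
cv2.imwrite("pics/w11.png",cv2.resize(d["pixels"][200:290,265:375,::-1],None,fx=6,fy=6,interpolation=cv2.INTER_CUBIC))
cv2.imwrite("pics/s11.png",cv2.resize(s["pixels"][225:320,315:375,::-1],None,fx=6,fy=6,interpolation=cv2.INTER_CUBIC))
E
```

```text
[ 0.4527 -0.0977  0.1569] 0.3580074028187534 [ 0.4488 -0.2689 -1.8672]
```

View pics/w11.png

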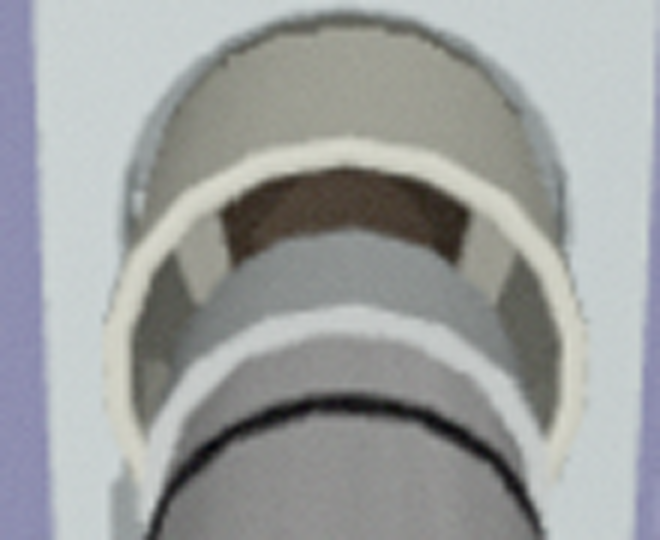

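View pics/s11.png

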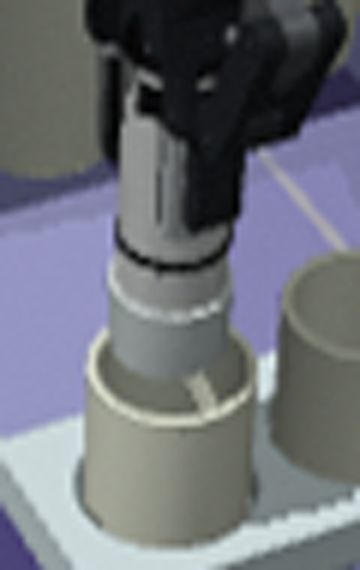

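```bash
python3 - <<'E'
from h import *
from scipy.optimize import least_squares
np.set_printoptions(precision=4,suppress=True)
st=bot.read_state(); d=viewer.read_camera("wrist");s=viewer.read_camera("side")
f=lambda p:(315+p[0]/6,225+p[1]/6)
lz=st["tool_pos"][2]-.079
print("tcp",st["tool_pos"],"lens side",plane(s,f((170,336)),lz),"rim side",plane(s,f((172,367.5)),.068))
g=lambda p:(265+p[0]/6,200+p[1]/6)
P=np.array([wplane(d,st,g(p),.068)[:2] for p in [(105,365),(585,355),(347,138),(185,210),(510,210),(135,480),(552,475)]])
r=least_squares(lambda c:np.hypot(*(P-c).T)-.025,[.456,-.1]);print("rim wrist",r.x,r.fun)
h=wplane(d,st,g((348,229)),lz);print("hood front",h, "-> centre x",h[0]+.018)
# predicted side pixels of lens at z, if centred over rim(side)
c=plane(s,f((172,367.5)),.068)
for z in(.074,.078,.082):
  p=proj(s,np.array([c[0],c[1],z]));print(z,(p-[315,225])*6)
# barrel verticality in side: predicted column of axis at several heights
for z in (lz,lz+.05): 
  p=proj(s,np.array([c[0],c[1],z]));print("axis",(p-[315,225])*6)
E
```

```text
tcp [ 0.4527 -0.0977  0.1569] lens side [ 0.4576 -0.0969  0.0779] rim side [ 0.4572 -0.0996  0.068 ]
rim wrist [ 0.4578 -0.0976] [-0.0008 -0.0007  0.0004 -0.0011 -0.0007 -0.0009 -0.0014]
hood front [ 0.4385 -0.0973  0.0779] -> centre x 0.45647827093617843
0.074 [172.7437 352.1268]
0.078 [173.2428 341.8125]
0.082 [173.7443 331.4454]
axis [173.2326 342.0228]
axis [179.6917 208.5143]
```

Request:
move_arm(series="0 0 0 -0.003 0.006 0.002 -1; 0 0 0 -0.007 0.012 0.005 -1; 0 0 0 -0.007 0.012 0.005 -1; 0 0 0 -0.007 0.012 0.005 -1; 0 0 0 -0.007 0.012 0.005 -1; 0 0 0 -0.007 0.012 0.005 -1; 0 0 0 -0.007 0.012 0.005 -1; 0 0 0 -0.007 0.012 0.005 -1")

```text
time: 28.55
tool_pos: [0.4538, -0.0984, 0.1563]
tcp_rot: [-2.221, -2.222, -0.0]
wrist_force: [0.0, -0.2, -2.2]
width: 0.363
```

```bash
python3 - <<'E'
from h import *
np.set_printoptions(precision=4,suppress=True)
for i in range(4): viewer.read_camera("top")
st=bot.read_state();print(st["time"],st["tool_pos"],st["width"],st["wrist_force"],abs(st["joint_vel"]).max(),R.from_rotvec(st["tcp_rot"]).as_matrix()[:,2])
s=viewer.read_camera("side")["pixels"];d=viewer.read_camera("wrist")["pixels"]
o=np.hstack([cv2.resize(s[120:480,240:540],None,fx=1.4,fy=1.4),cv2.resize(d[200:290,265:375],(380,504))])
cv2.imwrite("pics/f12.png",o[:,:,::-1])
E
```

```text
28.75 [ 0.4538 -0.0984  0.1563] 0.35690024749940236 [-0.5068  1.1338 -1.1232] 0.0016884822351249235 [ 0. -0. -1.]
```

View pics/f12.png

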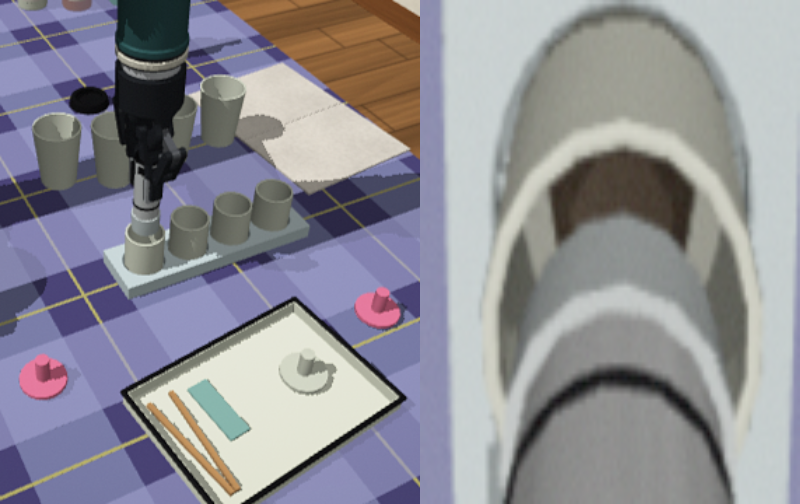

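The picture shows the scope upright and centred over the opened jar at (145,240). The lid lies flat with its knob up in the tray at (305,370), the cups and jars are in place, and the arm is still. Handing in.

```bash
python3 -c "
from workcell import bot
print(bot.finish_job())"
```

```text
the job is handed in; nothing more can be done
None
```

I took the white lid off the covered jar (the rack place nearest the robot) and laid it flat, knob up, in the empty half of the tray. I then lifted the microscope out of its dock and carried it over the cups with about 57 mm to spare. I handed the job in at about 29 s, still holding it over the opened jar.

**Last checks:**
- The tool axis is vertical, the arm is still, and no contact force shows beyond the scope's own weight.
- The lens is about 10 mm above the rim if the scope has not slipped in the grip.
- The side and wrist pictures show the cups and jars where they stood and the lid flat in the tray.

**Where the checks disagreed:**
- **Centring:** before the last correction of about 1 mm, the wrist and side views put the lens within 1 to 3 mm of the mouth's centre. They differed by 2 to 3 mm across the side camera's line of sight. I did not re-measure after the correction, only looked at the picture.
- **Height:** the side view's disagreement could also mean the lens is about 2 mm higher than assumed.
- **Grip:** the scope seems to sit about 3 to 4 mm forward (away from the base) of the gripper's centre line. The overhead camera's first estimate did not show this. I trusted the views that showed scope and jar together.

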